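# Turn the release-agent cup mouth-up on the moulding bench

## Robot

A 6-joint arm with a two-finger parallel gripper is mounted at the origin on the work surface. World frame = base frame: x ahead of the robot, y to its left, z up, the work surface at z = 0. Lengths are in mm, angles in rad, forces in N, time in s.
With the tool pointing down it reaches from about 350 to 875 mm from the base axis. Payload 15.5 kg.
Tool frame: the origin (TCP) lies on the centre line of the jaws, within the pads' length; the fingertips stand 8 mm ahead of it and the grasp point (between the pads) lies 11 mm behind it; z points along the fingers, y is the line along which they close (so a half turn about z gives the same grasp; the last joint's range is limited). The gripper opens to 85 mm and grips with 20 to 120 N. Pads are 22 mm wide; open, the fingers measure 114 mm over their backs; the gripper's body (76 mm by 85 mm) begins 54 mm behind the grasp point. The pads swing forward as they close: fully open they stand 13 mm farther back than shut.
Start: joints at [-1.244, 0.494, 1.345, -0, 1.302, -0.096], TCP at [255.878, -570.222, 239.277] pointing down, gripper open.
Joint ranges: [-2.91, 2.91], [-0.82, 2.16], [0.22, 2.67], [-1.22, 4.37], [0.12, 2.79], [-3.08, 3.08]. Speed limits (rad/s): [1.89, 1.89, 2.57, 3.01, 3.01, 3.01].

## Interface

Orientations are given as a rotation vector (axis times angle).
In Python, from station import env gives the robot as it stands.
- The arm moves only by the tool move_arm, never from a script. Its argument "motion" is a list of rows, each a list of 5 numbers: the opening, from 0 (shut) to 1 (fully open), then the shift along the world's x, y, z in mm, then the turn about the world's z in degrees. In form: [[gripper, tx, ty, tz, roll], ...]. A call has 1 to 20 rows; each row shifts and turns the commanded pose from where the row before left it; what a row does not reach is not made up. A row lasts 1/12 s, in which the tool goes at most 41.7 mm and 7.16 degrees, less where a joint would pass 70% of its speed; a pose out of reach is approached as far as the arm can. A call is refused whole if a number of a shift passes 41.7 or a number of a turn 7.16, either way. A call with a gripper value outside its range is refused whole. The fingers move at their own pace and stop on an object; "force" is the grip in N (left out, the last holds). Time passes only in rows, so rows that do not move let the fingers close. It gives the time, the measured TCP pose, the force, the opening and the grip force at its end, in the units of the state.
- env.state(): the state, without advancing time (a new reading comes with each control period).
- env.grab_frame(name): name is "scene" or "top" or "wrist"; returns a dict with "color" (480x640x3 uint8, blue, green, red), "mtx" (3x3 intrinsics, pixels), "R" (3x3) and "t" (3): a world point X has camera coordinates R X + t. Camera axes: x right, y down, z forward; pixel columns grow to the right and rows downward; lengths in mm; the calibration is good to about 2 mm. A picture is of the moment at which its call begins. There is no depth.
- env.sign_off(): hands the job in; it is judged then, once.
The state is a dict: "t": time; "joints": joint angles; "qd": joint speeds; "joint_efforts": joint torques, N m; "tcp_pos": TCP position; "eef_rot": TCP orientation; "ft_force": force on the tool from outside, world axes, zero at the start; "moment": the same for the moment, N m; "width": finger opening in mm; "grasp_force": force on a finger pad.
Only numpy, scipy, OpenCV 4.12 (cv2) and the standard library are available. Lean on these libraries where they do the work, as an engineer would, in place of code of your own. Each camera call takes 0.05 s, during which the arm holds its last target. There are 200 camera calls.

## Task

Three vessels are drying mouth-down on the plaster bench. Turn the small round-bottomed cup over so that it stands on its foot, mouth up, fully on the wooden board; set it down, do not drop it. Leave the wide bowl and the straight tin as they are.

Things in the scene. Friction and masses are not known exactly. Their poses are not given: they have to be found in the camera images.
- cup: White stoneware cup, 62 mm wide, 48 tall, 150 g: straight collar (24 mm from the mouth, 3 mm wall), then a rounded weighted bottom, 40 mm foot. Origin: mouth centre in the rim plane; z through the foot (up at the start). Freed with its rim edge or side on a surface, mouth level or up to 25 deg below, it rolls upright; foot centre ends 70 mm from the rim contact, on the side the foot pointed to.
- board: worn wooden board lying flat on the bench, fixed: 200 mm (its x) by 180 mm (its y), 18 mm thick. Origin: centre of its underside, on the bench; z up, so its top is at z = 18 mm.
- bowl: wide white stoneware bowl, mouth-down, to be left alone: 110 mm across the rim, 50 mm tall, foot 52 mm across. Origin: centre of the mouth circle on the bench; z up through the foot.
- tin: straight-sided aluminium tin, mouth-down, to be left alone: 68 mm in diameter, 95 mm tall. Origin: centre of the mouth circle on the bench; z up through its bottom.

How it is judged (in metres and radians):
At the end, for the whole second after the job is handed in: The cup stands on its foot on the board, mouth up within 10 degrees, its foot wholly on the board (centre within 85 mm of the board's centre along its length and 75 mm along its width), released and at rest; the bowl and the tin are still mouth-down within 30 mm of where they stood (angle between cup's own z axis and vertical above 2.967 rad and x of cup in the frame of board between -0.085 and 0.085 m and y of cup in the frame of board between -0.075 and 0.075 m and z of cup in the frame of board between 0.06 and 0.072 m and linear speed of cup below 0.02 m/s and angular speed of cup below 0.3 rad/s and contact force between the fingers and cup below 0.05 N and angle between each of bowl, tin's own z axis and vertical below 0.17 rad and distance of each of bowl, tin from where it was at the start of the episode below 0.03 m); the robot touches nothing.
It fails at once if the cup is dropped: free of the fingers with the centre of its rim more than 120 mm above the bench (some 50 mm or more above where it should stand) (height (world z) of cup above 0.12 m and contact force between the fingers and cup below 0.05 N).
It fails at once if the bowl or the tin is pushed more than 30 mm or tipped over (distance of any of bowl, tin from where it was at the start of the episode above 0.03 m or angle between any of bowl, tin's own z axis and vertical above 0.5 rad).
It also fails if it takes over 40 s, if anything falls off the work surface, if the arm or the gripper's body presses on something with over 40 N, if the wrist force passes 120 N, or if a joint passes its speed limit or range.

## Working session

There is one attempt and no reset: what is moved stays moved. The work goes in short steps, Python scripts to look and compute and a tool call to move; the robot and the scene stay as the last step left them, time stands still between calls to the robot, and variables do not carry over. Pictures are saved under pics/ and viewed, at most 10 in all, crops included, and the job is handed in when it is done.

Besides the shell and the picture viewer there is one more tool, called after "Emit:" as name(argument=value, ...) on one line, values as JSON. move_arm: Moves the arm, as the interface text tells. Its arguments: {"type":"object","properties":{"motion":{"type":"array"},"force":{"type":"number"}},"required":["motion"]}

```bash
mkdir -p pics; ls; python3 - <<'E'
from station import env
import cv2
for n in("scene","top"):
    f=env.grab_frame(n); cv2.imwrite(f"pics/{n}0.png",f["color"]); print(n,f["mtx"].tolist(),f["R"].tolist(),f["t"].tolist())
print(env.state())
E
```

```text
pics
scene [[602.7438523429405, 0.0, 324.0652593981464], [0.0, 602.7438523429405, 247.20501149337275], [0.0, 0.0, 1.0]] [[-0.8988731477396472, 0.438141412333815, 0.007692013439152154], [0.3157972063131866, 0.65984672143601, -0.6818170052843618], [-0.3038078154975688, -0.6104378813673663, -0.7314823335080048]] [491.9936681060559, -175.27977933858088, 1542.1958819335835]
top [[470.7675168287736, 0.0, 319.7391056784047], [0.0, 470.7675168287736, 240.7668327925773], [0.0, 0.0, 1.0]] [[-0.00361142023308504, -0.9999871238556924, 0.0035650759767913622], [-0.9964562334665296, 0.0032990266477742514, -0.08404814815850936], [0.08403530466177613, -0.00385597536266849, -0.9964553171238564]] [43.90816520862175, 546.7636037439036, 842.8948575901012]
{'t': 0.1, 'joints': array([-1.24450370e+00,  4.94123141e-01,  1.34606691e+00, -2.39255230e-05,
        1.30250531e+00, -9.54894267e-02]), 'qd': array([ 0.00299649, -0.00041589, -0.00136839,  0.00082863,  0.00062983,
       -0.0001033 ]), 'joint_efforts': array([ 2.64278809e-03, -8.83592749e+01, -3.84563184e+01, -1.47542283e-05,
        5.23420735e-03, -2.41489226e-05]), 'tcp_pos': array([ 255.76687778, -569.92315713,  238.75934142]), 'eef_rot': array([-3.07091938e+00, -6.57414585e-01,  2.35356366e-04]), 'ft_force': array([-0.51593121, -0.47354886,  0.06916721]), 'moment': array([-0.01710871, -0.03390918, -0.0274411 ]), 'grasp_force': 0.0, 'width': 84.93278211280972}
```

View pics/top0.png

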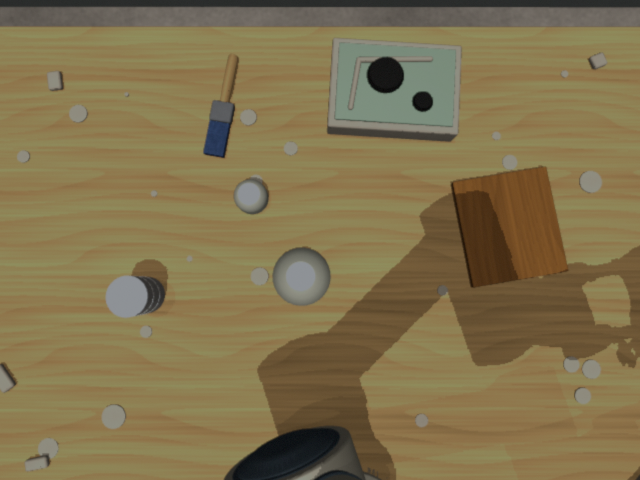

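View pics/scene0.png

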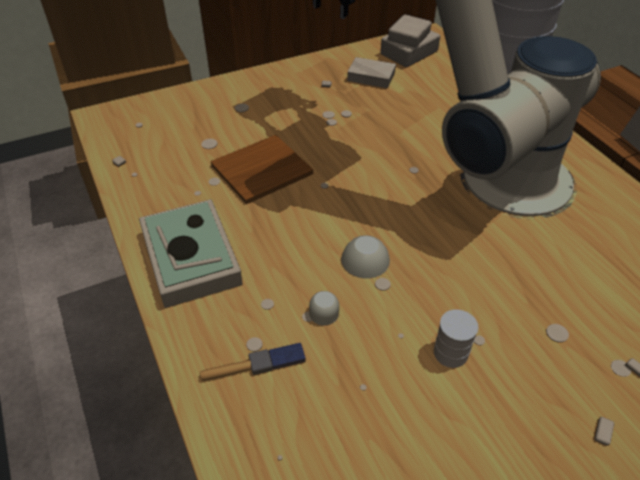

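The top view shows the cup at about (251,196), the bowl at (301,277) and the tin at (130,297). The board corners are near (452,182), (545,167), (567,270) and (472,287). The scene view agrees, with the cup at (324,307) and the board at (262,168).

The tool can't tilt, so I'll grip the collar low and push the cup wall against the board's near edge. That should pivot the cup between the pads before I set it down.

```bash
cat > h.py <<'E'
import numpy as np, cv2
def ray(f,p):
    d=np.linalg.inv(f["mtx"])@np.array([p[0],p[1],1.]); return -f["R"].T@f["t"], f["R"].T@d
def onz(f,p,z):
    c,d=ray(f,p); return c+d*(z-c[2])/d[2]
def tri(f1,p1,f2,p2):
    (a,d),(b,e)=ray(f1,p1),ray(f2,p2)
    s=np.linalg.lstsq(np.c_[d,-e],b-a,rcond=None)[0]; return (a+d*s[0]+b+e*s[1])/2, np.linalg.norm(a+d*s[0]-b-e*s[1])
def proj(f,X):
    c=f["R"]@np.asarray(X,float)+f["t"]; q=f["mtx"]@c; return q[:2]/q[2]
def blob(mask,seed,win=None):
    n,l,s,c=cv2.connectedComponentsWithStats(mask.astype(np.uint8)); k=l[seed[1],seed[0]]
    return (l==k) if k else None, s[k], c[k]
E
python3 - <<'E'
from station import env
from h import *
F={n:env.grab_frame(n) for n in("scene","top")}
def white(f): 
    h=cv2.cvtColor(f["color"],cv2.COLOR_BGR2HSV); return (h[...,1]<75)&(h[...,2]>60)
C={}
for nm,s,t in(("cup",(324,304),(251,196)),("bowl",(366,250),(301,277)),("tin",(456,325),(128,297))):
    for v,p in(("scene",s),("top",t)):
        m,st,c=blob(white(F[v]),p); C[nm,v]=c; print(nm,v,st.tolist(),c.round(1))
    print(tri(F["scene"],C[nm,"scene"],F["top"],C[nm,"top"]), onz(F["top"],C[nm,"top"],22).round(1))
h=cv2.cvtColor(F["top"]["color"],cv2.COLOR_BGR2HSV)
for p in((480,220),(530,220),(400,300),(500,330),(600,240),(430,215)): print(p,h[p[1],p[0]])
for cs in([(452,182),(545,167),(567,270),(472,287)],):
    P=[onz(F["top"],p,18)[:2] for p in cs]; print(np.round(P),[round(float(np.linalg.norm(P[i]-P[i-1])),1) for i in range(4)])
E
```

```text
cup scene [303, 291, 36, 34, 852] [322.7 308. ]
cup top [234, 174, 34, 40, 993] [250.8 195. ]
(array([633.37195403, 170.01986162,  18.41437344]), np.float64(0.34678636485950093)) [632.6 169.6  22. ]
bowl scene [342, 235, 47, 43, 1557] [365.5 256.9]
bowl top [273, 248, 57, 58, 2620] [301.1 276.3]
(array([482.09401457,  76.75885431,   8.88282235]), np.float64(0.3172388664053982)) [481.8  76.4  22. ]
tin scene [435, 309, 50, 58, 1786] [457.8 336.4]
tin top [105, 275, 58, 44, 1681] [129.3 296.6]
(array([448.43379131, 371.49133453,  64.41159722]), np.float64(2.0924425564936144)) [446.2 389.   22. ]
(480, 220) [ 15 187  79]
(530, 220) [ 15 176 119]
(400, 300) [ 18 131  99]
(500, 330) [ 18 134 105]
(600, 240) [ 25  99 142]
(430, 215) [ 18 128 112]
[[ 657. -206.]
 [ 685. -381.]
 [ 492. -414.]
 [ 461. -237.]] [198.2, 177.8, 195.9, 178.9]
```

The cup is near (631,170). The board centre is about (574,-310) at 9° yaw, and its measured sides of 198 × 178 mm match the given size. I'll move above the cup and turn the jaw line to 9°.

Emit:
move_arm(motion=[[1, 18, 35, 0, 3.75], [1, 18, 35, 0, 3.75], [1, 18, 35, 0, 3.75], [1, 18, 35, 0, 3.75], [1, 18, 35, 0, 3.75], [1, 18, 35, 0, 3.75], [1, 18, 35, 0, 3.75], [1, 18, 35, 0, 3.75], [1, 18, 35, 0, 3.75], [1, 18, 35, 0, 3.75], [1, 18, 35, 0, 3.75], [1, 18, 35, 0, 3.75], [1, 18, 35, 0, 3.75], [1, 18, 35, 0, 3.75], [1, 18, 35, 0, 3.75], [1, 18, 35, 0, 3.75], [1, 18, 35, 0, 3.75], [1, 18, 35, 0, 3.75], [1, 18, 35, 0, 3.75], [1, 18, 35, 0, 3.75]], force=20)

```text
t: 1.87
tcp_pos: [616.3, 131.8, 239.2]
eef_rot: [-2.033, -2.395, 0.0]
ft_force: [-0.0, -1.1, 0.3]
width: 85.1
grasp_force: 0.0
```

```bash
python3 - <<'E'
from station import env
from h import *
from scipy.spatial.transform import Rotation as Ro
f=env.grab_frame("wrist"); cv2.imwrite("pics/w1.png",f["color"]); s=env.state()
R=Ro.from_rotvec(s["eef_rot"]).as_matrix(); print(s["tcp_pos"],s["joints"],R.round(3),np.degrees(np.arctan2(R[1,1],R[0,1])))
print(-f["R"].T@f["t"], f["R"].round(2), proj(f,[632,170,48]),proj(f,[632,170,0]))
E
```

```text
[618.87413526 137.43699661 239.04255303] [ 0.12323801  0.50554083  1.3242231   0.00227295  1.30979332 -0.04857004] [[-0.17   0.985  0.002]
 [ 0.985  0.17   0.002]
 [ 0.002  0.002 -1.   ]] 9.810269705117735
[603.83611601 200.50085208 372.24955549] [[ 0.99  0.16 -0.  ]
 [ 0.16 -0.95  0.28]
 [ 0.04 -0.27 -0.96]] [345.23984539 175.56577574] [342.19620838 170.74544881]
```

View pics/w1.png

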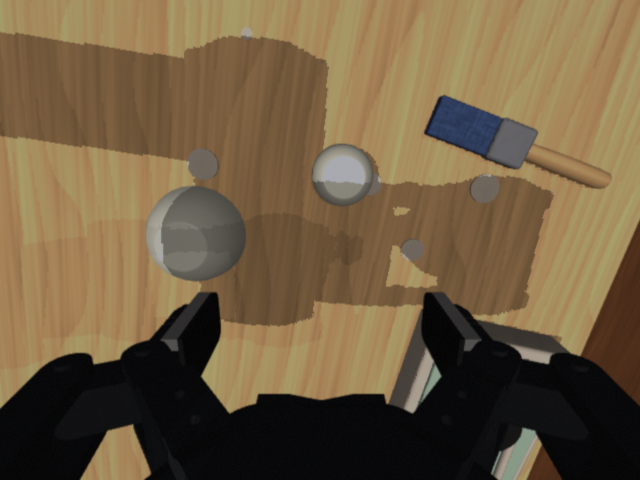

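In the wrist view the cup circle is centred at (343,175) with a radius of about 31 px, which puts it at about (631,168). I'll move over it and come down part way.

Emit:
move_arm(motion=[[1, 8, 19, -10, -0.4], [1, 7, 19, -20, -0.4], [1, 0, 0, -30, 0], [1, 0, 0, -30, 0], [1, 0, 0, -30, 0], [1, 0, 0, -20, 0], [1, 0, 0, -9, 0], [1, 0, 0, 0, 0], [1, 0, 0, 0, 0]])

```text
t: 2.67
tcp_pos: [631.2, 167.8, 90.9]
eef_rot: [2.053, 2.377, 0.0]
ft_force: [0.2, 0.0, 0.2]
width: 85.3
grasp_force: 0.0
```

```bash
python3 - <<'E'
from station import env
from h import *
f=env.grab_frame("wrist"); cv2.imwrite("pics/w2.png",f["color"]); s=env.state()
print(s["tcp_pos"],s["eef_rot"])
for z in(0,24,48): print(z,proj(f,[631,168,z]),proj(f,[662,173,z]),proj(f,[600,163,z]))
print(proj(f,s["tcp_pos"]))
E
```

```text
[631.70454833 167.85550311  91.61620912] [2.05283679e+00 2.37661292e+00 2.11159795e-03]
0 [322.27403443 242.54000029] [368.01763945 241.95263331] [276.58322582 243.12668934]
24 [322.43044179 254.03011401] [373.16634986 253.38600805] [271.75947471 254.67339552]
48 [322.62514259 268.33337006] [379.57653375 267.62064716] [265.75556544 269.04506909]
[324.70978714 306.37498422]
```

View pics/w2.png

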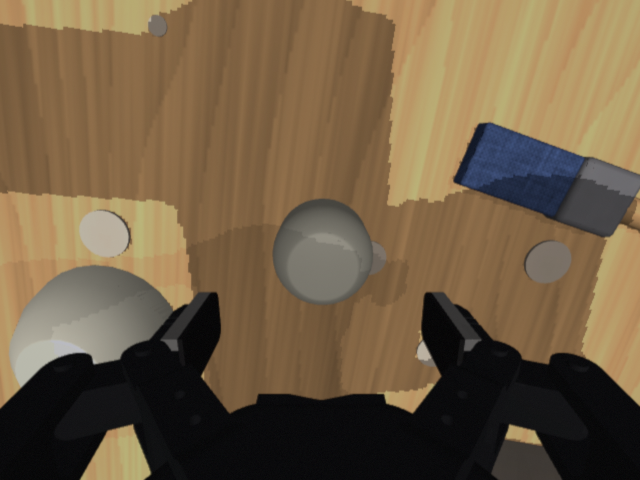

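The cup outline spans columns 273–373, which matches the prediction (272–373), so the jaws are centred. Descending now.

Emit:
move_arm(motion=[[1, 0, 0, -25, 0], [1, 0, 0, -25, 0], [1, 0, 0, -15, 0], [1, 0, 0, -10, 0], [1, 0, 0, -6, 0], [1, 0, 0, 0, 0], [0.85, 0, 0, 0, 0], [0.75, 0, 0, 0, 0], [0.6, 0, 0, 0, 0], [0.5, 0, 0, 0, 0], [0.5, 0, 0, 0, 0], [0.5, 0, 0, 0, 0]], force=25)

```text
t: 3.72
tcp_pos: [631.8, 167.9, 10.9]
eef_rot: [2.053, 2.376, 0.003]
ft_force: [-0.2, -1.0, 7.8]
width: 61.7
grasp_force: 25.6
```

```bash
python3 - <<'E'
from station import env
import cv2
f=env.grab_frame("wrist"); g=env.grab_frame("scene"); print(env.state())
c=cv2.resize(g["color"][230:370,230:430],None,fx=4,fy=4)
cv2.imwrite("pics/s3.png",c)
E
```

```text
{'t': 3.8167, 'joints': array([ 1.68493611e-01,  7.98707000e-01,  1.45840479e+00, -2.92317782e-05,
        8.82244582e-01,  2.24980657e-02]), 'qd': array([-0.00156654, -0.0014383 , -0.00118657, -0.00087767, -0.00027932,
       -0.00121568]), 'joint_efforts': array([ 7.46049872e-02, -9.59861183e+01, -2.42959553e+01, -6.21283907e-03,
       -4.21222961e-01, -5.14594407e-02]), 'tcp_pos': array([631.75419135, 167.9141158 ,  10.85189642]), 'eef_rot': array([2.0525446 , 2.37646956, 0.00268558]), 'ft_force': array([-1.46890482, -0.00866815,  7.18940817]), 'moment': array([-0.02187828,  0.22420116, -0.04718081]), 'grasp_force': 25.61126413755119, 'width': 61.997783835169336}
```

View pics/s3.png

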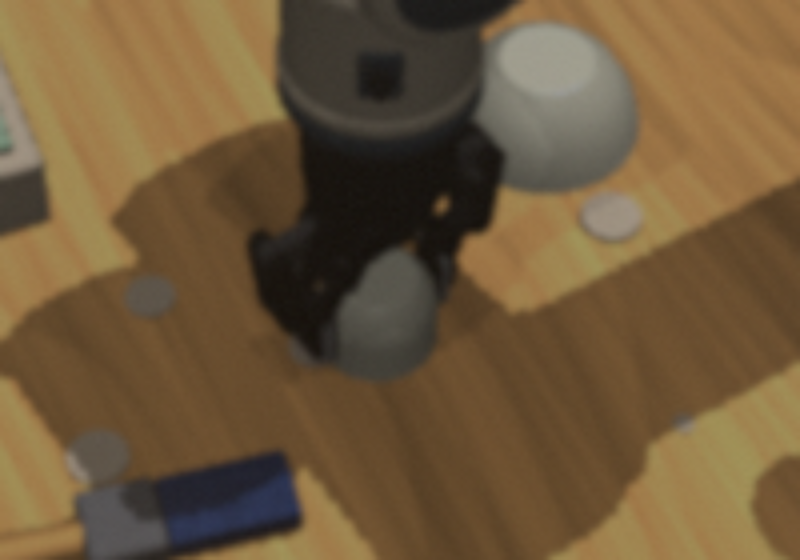

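The cup is gripped (62 mm, 25 N). I'll lift it, carry it high past the bowl and stop about 45 mm short of the board's near edge.

Emit:
move_arm(motion=[[0.5, 0, 0, 20, 0], [0.5, 0, 0, 30, 0], [0.5, 0, 0, 30, 0], [0.5, -8, -34, 0, 0], [0.5, -8, -35, 0, 0], [0.5, -8, -35, 0, 0], [0.5, -8, -35, 0, 0], [0.5, -8, -35, 0, 0], [0.5, -8, -34, 0, 0], [0.5, -8, -34, 0, 0], [0.5, -8, -34, 0, 0], [0.5, -8, -34, 0, 0], [0.5, -7, -34, 0, 0], [0.5, 0, 0, -30, 0], [0.5, 0, 0, -25, 0], [0.5, 0, 0, 0, 0], [0.5, 0, 0, 0, 0], [0.5, 0, 0, 0, 0]])

```text
t: 5.32
tcp_pos: [552.5, -176.1, 35.6]
eef_rot: [2.052, 2.377, 0.001]
ft_force: [0.2, 0.0, -1.5]
width: 62.3
grasp_force: 29.1
```

```bash
python3 - <<'E'
from station import env
from h import *
f=env.grab_frame("scene"); cv2.imwrite("pics/s4.png",cv2.resize(f["color"][80:280,200:440],None,fx=3.3,fy=3)); 
f=env.grab_frame("wrist"); cv2.imwrite("pics/w4.png",f["color"]); s=env.state(); print(s["tcp_pos"],s["eef_rot"],s["ft_force"],s["width"],s["joints"])
print([proj(f,p).round() for p in((657,-206,18),(560,-221,18),(461,-237,18))])
E
```

```text
[ 552.89879056 -176.15071054   35.92605504] [2.05108588e+00 2.37666879e+00 1.11566769e-03] [ 0.32003447 -0.24902269 -1.4754685 ] 61.59623127103033 [-4.11326169e-01  6.94553701e-01  1.64461406e+00  1.98605734e-05
  8.00070931e-01 -5.58140351e-01]
[array([513., 367.]), array([324., 368.]), array([131., 370.])]
```

View pics/w4.png

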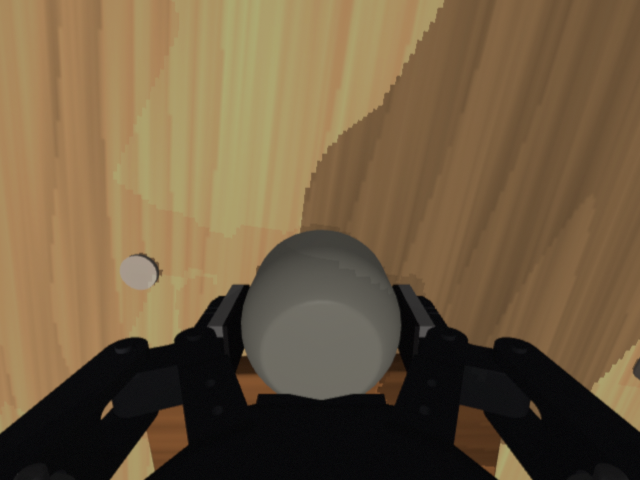

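View pics/s4.png

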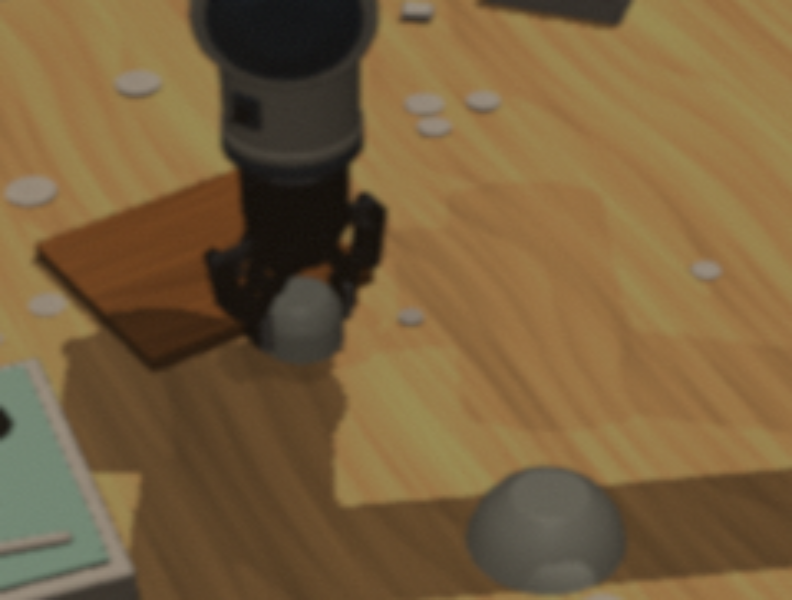

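The cup is held upright in front of the board's near edge. The wrist view shows the edge at rows 360–370, where it was predicted. I'll lower it so the rim is about 13 mm up and ease forward to contact.

Emit:
move_arm(motion=[[0.5, 0, 0, -12, 0], [0.5, 0.8, -5, 0, 0], [0.5, 0.6, -4, 0, 0], [0.5, 0.4, -2, 0, 0], [0.5, 0.3, -2, 0, 0], [0.5, 0.2, -1, 0, 0], [0.5, 0, 0, 0, 0]], force=20)

```text
t: 6.0
tcp_pos: [554.3, -190.6, 22.4]
eef_rot: [2.054, 2.377, 0.0]
ft_force: [0.7, -0.2, -2.4]
width: 61.5
grasp_force: 29.1
```

Emit:
move_arm(motion=[[0.5, 0.2, -1, 0, 0], [0.5, 0.2, -1, 0, 0], [0.5, 0, 0, 0, 0]], force=20)

```text
t: 6.25
tcp_pos: [554.7, -192.4, 22.3]
eef_rot: [2.053, 2.377, 0.0]
ft_force: [-0.8, -0.2, -1.9]
width: 62.1
grasp_force: 29.1
```

Emit:
move_arm(motion=[[0.5, 0.2, -1, 0, 0], [0.5, 0.2, -1, 0, 0], [0.5, 0.2, -1, 0, 0], [0.5, 0, 0, 0, 0]], force=20)

```text
t: 6.58
tcp_pos: [555.2, -195.4, 22.3]
eef_rot: [-2.054, -2.378, -0.0]
ft_force: [0.0, 1.5, -2.0]
width: 62.1
grasp_force: 29.1
```

Contact seems to be starting. Next is the first part of the arc, to about 30°.

Emit:
move_arm(motion=[[0.5, 0.3, -2, 0, 0], [0.5, 0.3, -2, 3.5, 0], [0.5, 0.3, -2, 4, 0], [0.5, 0.5, -3, 3.5, 0], [0.5, 0.5, -3, 3, 0], [0.5, 0, 0, 0, 0]], force=20)

```text
t: 7.08
tcp_pos: [556.4, -206.8, 36.4]
eef_rot: [-2.052, -2.376, -0.0]
ft_force: [-2.0, 6.4, 0.3]
width: 62.2
grasp_force: 27.3
```

```bash
python3 - <<'E'
from station import env
from h import *
f=env.grab_frame("scene"); s=env.state(); print(s["tcp_pos"],s["ft_force"],s["moment"],s["width"],s["grasp_force"])
g=env.grab_frame("wrist"); a=cv2.resize(f["color"][120:240,240:360],(480,480)); b=cv2.resize(g["color"][200:420,210:430],(300,300))
c=np.zeros((480,790,3),np.uint8); c[:,:480]=a; c[:300,485:785]=b; cv2.imwrite("pics/c5.png",c)
E
```

```text
[ 556.31245615 -206.5609805    36.23376445] [-1.41372377  6.6379285   0.11450476] [ 1.11427463  0.35823162 -0.06972282] 61.89377227047288 27.29487265460193
```

View pics/c5.png

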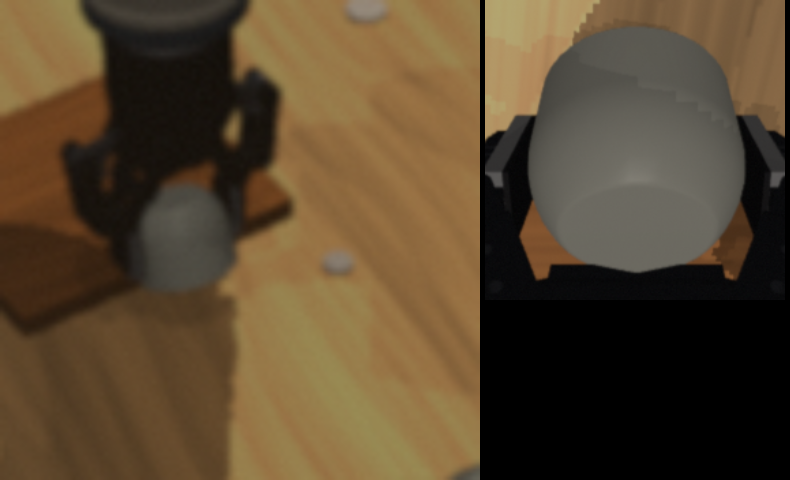

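The foot is now visibly leaning toward the board, by about 25°, with only 7 N of push. I'll continue the arc to about 75°.

Emit:
move_arm(motion=[[0.5, 0.4, -2.5, 1.7, 0], [0.5, 0.4, -2.5, 1.6, 0], [0.5, 0.4, -2.5, 1.4, 0], [0.5, 0.4, -2.7, 1, 0], [0.5, 0.4, -2.7, 0.9, 0], [0.5, 0.4, -2.7, 0.7, 0], [0.5, 0.5, -2.8, 0.3, 0], [0.5, 0.5, -2.8, 0.2, 0], [0.5, 0.5, -2.8, 0, 0], [0.5, 0, 0, 0, 0]], force=20)

```text
t: 8.02
tcp_pos: [561.2, -231.9, 44.1]
eef_rot: [2.053, 2.377, -0.0]
ft_force: [-2.8, 1.7, 1.4]
width: 61.9
grasp_force: 21.7
```

```bash
python3 - <<'E'
from station import env
from h import *
f=env.grab_frame("scene"); s=env.state(); print(s["tcp_pos"],s["ft_force"],s["moment"],s["width"],s["grasp_force"])
g=env.grab_frame("wrist"); a=cv2.resize(f["color"][120:240,240:360],(480,480)); b=cv2.resize(g["color"][200:420,210:430],(300,300))
c=np.zeros((480,790,3),np.uint8); c[:,:480]=a; c[:300,485:785]=b; cv2.imwrite("pics/c6.png",c)
E
```

```text
[ 561.18142694 -231.690518     44.14415958] [-2.33719828  2.15169563  1.63083946] [0.34849363 0.41054766 0.01172808] 61.6460112244091 21.69631967342241
```

View pics/c6.png

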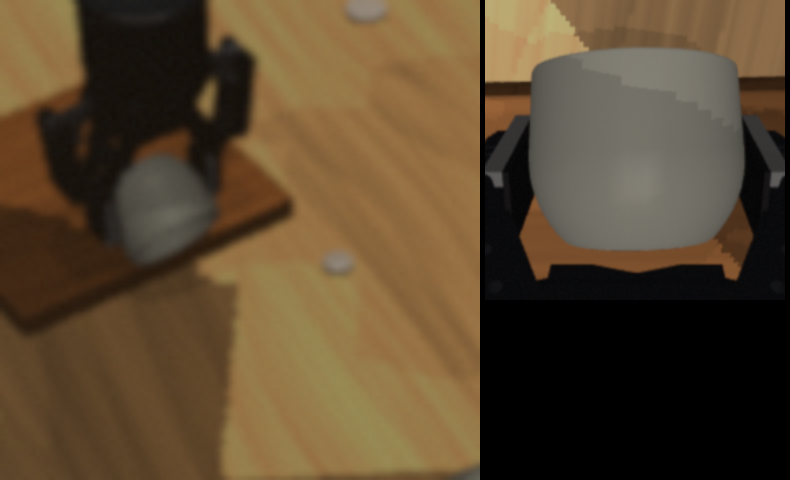

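The cup has rotated to roughly 65–80° and is edge-on in the wrist view. Before pressing further I'll work out the tilt from the rim pixels.

```bash
cat > tilt.py <<'E'
from station import env
from h import *
from scipy.optimize import least_squares
def run():
    g=env.grab_frame("wrist"); s=env.state(); hs=cv2.cvtColor(g["color"],cv2.COLOR_BGR2HSV)
    m=((hs[...,1]<60)&(hs[...,2]>50)); m,st,c=blob(m,(320,300)); 
    cols={x:(np.where(m[:,x])[0].min(),np.where(m[:,x])[0].max()) for x in range(st[0]+2,st[0]+st[2],8)}
    print(st); print({k:tuple(map(int,v)) for k,v in cols.items()})
    n=np.array([.157,-.987,0]); L=np.array([.987,.157,0]); up=np.array([0,0,1.])
    T=s["tcp_pos"]
    # rim circle and foot circle (48 mm apart) predicted for tilt th, centre of cup mid-axis at forward u, height v
    def rows(q):
        th,u,v=q; ax=np.sin(th)*n+np.cos(th)*up; e=np.cos(th)*n-np.sin(th)*up
        M=T+u*n+v*up; a=np.linspace(0,2*np.pi,180)
        top=np.array([proj(g,M-24*ax+31*(np.cos(t)*e+np.sin(t)*L)) for t in a])
        bot=np.array([proj(g,M+24*ax+20*(np.cos(t)*e+np.sin(t)*L)) for t in a])
        r=[]
        for x,(r0,r1) in cols.items():
            k=abs(top[:,0]-x)<6
            if k.any() and abs(x-320)<60: r.append(top[k,1].min()-r0)
            k=abs(bot[:,0]-x)<6
            if k.any() and abs(x-320)<30: r.append(bot[k,1].max()-r1)
        return r
    return T,s,g,rows
E
python3 - <<'E'
from tilt import *
T,s,g,rows=run()
c=-g["R"].T@g["t"]; print(T,c-T)
n=np.array([.157,-.987,0]); 
# rows seen as rays: forward coordinate (rel TCP) at heights 0,5,36 above the TCP
for r in(235,242,250,383):
    print(r,[round(float((onz(g,(320,r),T[2]+z)-T)@n),1) for z in(0,5,15,25,36)])
E
```

```text
[  208   234   226   149 22162]
{210: (323, 327), 218: (309, 336), 226: (296, 316), 234: (285, 299), 242: (285, 322), 250: (247, 350), 258: (244, 364), 266: (241, 373), 274: (239, 379), 282: (238, 380), 290: (237, 381), 298: (236, 382), 306: (235, 382), 314: (235, 382), 322: (235, 382), 330: (235, 382), 338: (235, 381), 346: (235, 381), 354: (236, 380), 362: (237, 378), 370: (238, 376), 378: (240, 372), 386: (242, 361), 394: (250, 346), 402: (285, 290), 410: (287, 305), 418: (300, 320), 426: (313, 333)}
[ 561.12915748 -231.36672524   44.12724281] [-11.31656273  68.76073107 133.04753237]
235 [-31.5, -33.0, -35.8, -38.7, -41.8]
242 [-28.6, -30.1, -33.2, -36.3, -39.7]
250 [-25.1, -26.8, -30.1, -33.5, -37.2]
383 [39.8, 35.7, 27.5, 19.3, 10.2]
```

The rim's low edge sits on the board's edge at about 62° tilt, and the pivot is about 27 mm from the rim. I'll move about 22 mm farther in, then roll the cup about its rim by pressing down and forward to about 85°.

Emit:
move_arm(motion=[[0.5, 0, 0, 5, 0], [0.5, 1.2, -7, 0, 0], [0.5, 1.2, -7, 0, 0], [0.5, 1.1, -8, 0, 0], [0.5, 0, 0, -3, 0], [0.5, 0, 0, -2, 0], [0.5, 0.3, -2, -1.2, 0], [0.5, 0.3, -2, -1.2, 0], [0.5, 0.3, -2, -1.2, 0], [0.5, 0.3, -2, -1.2, 0], [0.5, 0.3, -2, -1.2, 0], [0.5, 0.3, -2, -1.2, 0], [0.5, 0.3, -2, -0.8, 0], [0.5, 0, 0, 0, 0]], force=20)

```text
t: 9.33
tcp_pos: [567.9, -268.9, 37.3]
eef_rot: [2.051, 2.374, 0.0]
ft_force: [-0.1, -6.8, 17.7]
width: 62.1
grasp_force: 24.7
```

```bash
python3 - <<'E'
from tilt import *
T,s,g,rows=run(); print(T,s["ft_force"],s["moment"],s["grasp_force"],s["width"])
cv2.imwrite("pics/w7.png",g["color"])
n=np.array([.157,-.987,0]); print("fwd of centre",(T-[574,-309.5,T[2]])@n)
for r in range(200,400,20):
    print(r,[round(float((onz(g,(320,r),T[2]+z)-T)@n),1) for z in(0,15,36)])
E
```

```text
[  208   246   227   154 23135]
{210: (322, 327), 218: (308, 336), 226: (296, 316), 234: (285, 301), 242: (260, 339), 250: (257, 360), 258: (254, 372), 266: (252, 381), 274: (251, 388), 282: (250, 393), 290: (249, 393), 298: (248, 395), 306: (247, 397), 314: (247, 398), 322: (246, 399), 330: (246, 398), 338: (246, 396), 346: (246, 395), 354: (246, 393), 362: (247, 393), 370: (247, 386), 378: (248, 380), 386: (250, 370), 394: (252, 356), 402: (285, 292), 410: (287, 306), 418: (299, 322), 426: (313, 333), 434: (325, 326)}
[ 567.87138407 -268.78085608   37.30494348] [-1.0892756  -6.90955068 16.30598887] [-0.77768177  0.2435769   0.01556726] 24.729017207573634 61.70286259166818
fwd of centre -41.15198775140953
200 [-45.9, -48.6, -52.4]
220 [-37.8, -41.4, -46.5]
240 [-29.5, -34.0, -40.4]
260 [-20.8, -26.4, -34.1]
280 [-11.8, -18.4, -27.6]
300 [-2.6, -10.2, -20.8]
320 [7.1, -1.6, -13.8]
340 [17.1, 7.2, -6.5]
360 [27.5, 16.4, 1.0]
380 [38.2, 26.0, 8.9]
```

```bash
python3 - <<'E'
from h import *
from station import env
f=env.grab_frame("scene"); g=cv2.imread("pics/w7.png")
c=np.zeros((400,800,3),np.uint8); c[:,:400]=cv2.resize(f["color"][125:225,230:330],(400,400)); c[:,400:]=cv2.resize(g[210:420,215:425],(400,400)); cv2.imwrite("pics/c7.png",c)
E
```

```text
(no output)
```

View pics/c7.png

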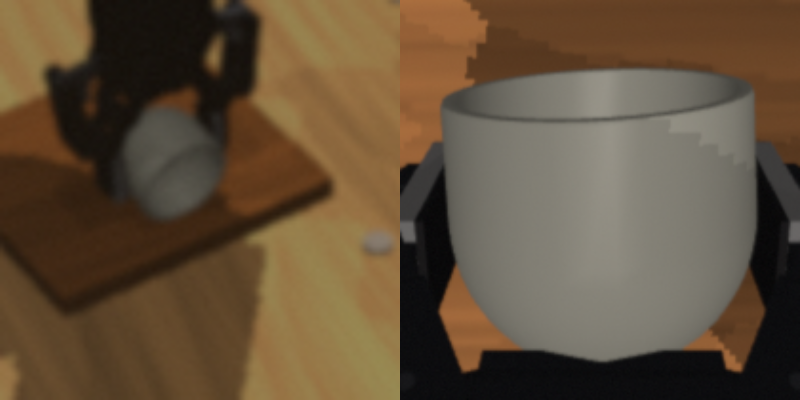

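The mouth is now visible, with the far rim edge at row 246 and the near edge at row 273. That gives about 80° of tilt with the mouth slightly down. The rim contact is about 62 mm short of the board centre, so the foot should land near the centre. I'll relieve the pressure and release.

Emit:
move_arm(motion=[[0.5, 0, 0, 1, 0], [0.5, 0, 0, 0, 0], [0.5, 0, 0, 0, 0]], force=20)

```text
t: 9.68
tcp_pos: [567.7, -268.1, 37.8]
eef_rot: [2.052, 2.375, 0.001]
ft_force: [1.3, -3.1, 9.6]
width: 61.9
grasp_force: 24.2
```

Emit:
move_arm(motion=[[0.5, 0, 0, 0.8, 0], [0.5, 0, 0, 0, 0], [0.8, 0, 0, 0, 0], [1, 0, 0, 0, 0], [1, 0, 0, 0, 0], [1, 0, 0, 0, 0], [1, 0, 0, 0, 0], [1, 0, 0, 0, 0], [1, 0, 0, 0, 0], [1, 0, 0, 0, 0], [1, 0, 0, 0, 0], [1, 0, 0, 0, 0], [1, 0, 0, 0, 0], [1, 0, 0, 0, 0], [1, 0, 0, 0, 0], [1, 0, 0, 0, 0]])

```text
t: 11.02
tcp_pos: [566.6, -267.2, 37.9]
eef_rot: [-2.053, -2.378, 0.0]
ft_force: [0.3, 0.7, 0.8]
width: 85.5
grasp_force: 0.0
```

```bash
python3 - <<'E'
from h import *
from station import env
f=env.grab_frame("scene"); s=env.state(); print(s["tcp_pos"],s["ft_force"],s["width"],s["grasp_force"])
h=cv2.cvtColor(f["color"],cv2.COLOR_BGR2HSV); m=(h[...,1]<75)&(h[...,2]>60); m[:, :]&=True
sub=m[120:225,200:340].astype(np.uint8); n,l,st,c=cv2.connectedComponentsWithStats(sub)
for k in range(1,n):
    if st[k][4]>60: print(st[k]+[200,120,0,0,0],c[k]+[200,120])
for z in(18,42,66): print(z,proj(f,[575,-315,z]))
E
```

```text
[ 566.59094707 -267.2060065    37.87602369] [ 0.32450822 -0.46411826 -0.40286951] 85.53508429972732 0.0
[202 139  15   9 107] [208.95327103 143.23364486]
[200 200  22  25 396] [208.6489899  213.09090909]
18 [260.64520584 163.87585395]
42 [259.9898384  156.46877626]
66 [259.31924738 148.8896389 ]
```

The cup is released and hidden behind the hand. I'll raise the hand straight up, then move it away.

Emit:
move_arm(motion=[[1, 0, 0, 10, 0], [1, 0, 0, 15, 0], [1, 0, 0, 25, 0], [1, 0, 0, 30, 0], [1, 0, 0, 30, 0], [1, 0, 0, 30, 0], [1, 0, 0, 30, 0], [1, 0, 30, 0, 0], [1, 0, 35, 0, 0], [1, 0, 35, 0, 0], [1, 0, 35, 0, 0], [1, 0, 35, 0, 0], [1, 0, 30, 0, 0], [1, 0, 0, 0, 0], [1, 0, 0, 0, 0], [1, 0, 0, 0, 0]])

```text
t: 12.4
tcp_pos: [566.7, -67.5, 208.5]
eef_rot: [2.052, 2.378, 0.0]
ft_force: [0.5, -0.7, -0.8]
width: 85.3
grasp_force: 0.0
```

```bash
python3 - <<'E'
from h import *
from station import env
s=env.state(); print(s["tcp_pos"],s["ft_force"])
F={}
for v in("scene","top"):
    f=F[v]=env.grab_frame(v); h=cv2.cvtColor(f["color"],cv2.COLOR_BGR2HSV); m=((h[...,1]<75)&(h[...,2]>40)).astype(np.uint8)
    n,l,st,c=cv2.connectedComponentsWithStats(m); e=proj(f,[575,-312,50]); print(v,"expect",e,"bowl",proj(f,[482,77,20]),"tin",proj(f,[448,371,64]))
    for k in range(1,n):
        if st[k][4]>200 and st[k][4]<4000: print(st[k],c[k].round(1))
    for x in range(int(e[0])-25,int(e[0])+26,5): print(h[int(e[1]),x].tolist(),end=" ")
    print()
E
```

```text
[566.67120809 -67.45503948 208.45659909] [ 0.47123322 -0.68302122 -0.78679264]
scene expect [260.21137883 154.63382496] bowl [365.91335475 253.57809566] tin [458.33148539 336.25648987]
[ 163    0   47   81 2203] [188.4  33.5]
[ 263    0   79   92 2701] [299.4  50.8]
[381   0  38   8 209] [398.7   2.7]
[ 382   14   58   52 2040] [409.4  39.9]
[ 348   58   48   29 1016] [371.1  71.7]
[244 144  26  27 531] [256.8 156.1]
[ 342  236   47   42 1548] [365.2 257.1]
[ 435  309   50   58 1961] [456.2 337.1]
[547 324  21  18 282] [557.  332.6]
[247 338  58  36 697] [263.2 355.9]
[611 359  29  17 356] [625.3 366.9]
[596 417  18  28 357] [604.2 430.5]
[13, 180, 109] [13, 183, 107] [18, 37, 103] [23, 33, 132] [27, 17, 135] [23, 29, 105] [22, 28, 101] [13, 172, 104] [13, 164, 56] [16, 122, 23] [15, 57, 36] 
top expect [517.52612988 223.20629723] bowl [300.78116955 276.24168004] tin [130.08030357 296.30935702]
[589  52  18  17 204] [597.8  60.3]
[ 47  71  16  20 262] [54.3 80.4]
[203 100  31  55 509] [220.1 113.7]
[ 69 104  19  19 262] [ 77.7 113.2]
[240 109  17  17 217] [247.9 116.8]
[ 273  248   57   58 2613] [301.1 276.3]
[251 268  17  17 239] [259.1 275.9]
[ 105  275   60   44 2042] [133.7 295.6]
[  0 365  15  28 269] [  5.2 379.8]
[102 404  24  25 470] [113.1 416.2]
[ 25 438  34  33 616] [ 42.7 454.7]
[23, 36, 112] [23, 36, 113] [23, 35, 116] [21, 36, 119] [23, 36, 121] [21, 35, 123] [23, 37, 125] [22, 36, 127] [21, 34, 128] [27, 43, 53] [21, 39, 85]
```

Emit:
move_arm(motion=[[1, 0, 35, 5, 0], [1, 0, 35, 0, 0], [1, 0, 35, 0, 0], [1, 0, 35, 0, 0], [1, 0, 35, 0, 0], [1, 0, 35, 0, 0], [1, 0, 0, 0, 0], [1, 0, 0, 0, 0]])

```text
t: 13.17
tcp_pos: [566.8, 143.5, 212.8]
eef_rot: [2.052, 2.379, 0.0]
ft_force: [-0.4, -1.0, -0.0]
width: 85.4
grasp_force: 0.0
```

```bash
python3 - <<'E'
from h import *
from station import env
F={};B={}
for v,sd in(("scene",(257,156)),("top",(515,223))):
    f=F[v]=env.grab_frame(v); h=cv2.cvtColor(f["color"],cv2.COLOR_BGR2HSV); m=((h[...,1]<90)&(h[...,2]>25))
    m,st,c=blob(m,sd)
    if m is None: print(v,"none"); continue
    B[v]=c; print(v,st,c.round(1))
    if st[4]<4000:
        for y in range(st[1],st[1]+st[3],2):
            xs=np.where(m[y])[0]; print(y,xs.min(),xs.max(),h[y,st[0]:st[0]+st[2]:3,2].tolist())
if len(B)==2: print(tri(F["scene"],B["scene"],F["top"],B["top"]))
X=onz(F["top"],B["top"],60); print(X,(X[:2]-[574,-309.5])@np.array([[.987,-.157],[.157,.987]]))
E
```

```text
scene [244 143  25  28 549] [256.7 156.1]
143 255 259 [159, 161, 160, 145, 121, 120, 126, 119, 118]
145 249 264 [159, 153, 129, 90, 84, 87, 99, 120, 121]
147 247 267 [131, 120, 72, 69, 70, 70, 67, 90, 126]
149 245 268 [121, 85, 72, 67, 71, 71, 68, 64, 124]
151 244 268 [122, 73, 77, 96, 84, 86, 79, 66, 119]
153 244 268 [123, 82, 121, 140, 121, 114, 98, 91, 109]
155 245 268 [104, 122, 147, 148, 157, 144, 109, 116, 84]
157 246 268 [102, 90, 136, 157, 159, 156, 127, 83, 74]
159 246 268 [103, 63, 78, 96, 98, 90, 75, 73, 75]
161 246 268 [94, 64, 66, 68, 70, 70, 70, 73, 77]
163 247 267 [71, 63, 69, 70, 71, 69, 71, 72, 78]
165 248 266 [73, 62, 68, 70, 71, 70, 68, 63, 86]
167 250 265 [72, 65, 62, 66, 68, 64, 62, 56, 94]
169 252 262 [74, 72, 59, 60, 59, 60, 57, 61, 101]
top [ 497  200   42   36 1197] [517.9 218. ]
200 515 524 [104, 74, 73, 78, 84, 76, 92, 124, 129, 123, 117, 120, 121, 118]
202 511 529 [76, 73, 72, 78, 84, 119, 123, 99, 96, 112, 135, 125, 119, 118]
204 507 531 [69, 72, 71, 70, 124, 127, 120, 121, 79, 73, 84, 133, 121, 121]
206 504 534 [68, 73, 66, 78, 138, 136, 138, 137, 131, 8
[... 566 characters left out ...]
]
222 498 538 [54, 58, 69, 149, 151, 151, 152, 151, 151, 150, 118, 85, 51, 121]
224 498 537 [59, 61, 62, 146, 151, 151, 151, 151, 151, 146, 99, 67, 53, 136]
226 499 536 [75, 61, 64, 124, 151, 151, 152, 152, 149, 116, 88, 57, 65, 123]
228 500 535 [100, 58, 65, 71, 142, 151, 151, 133, 116, 89, 85, 53, 124, 120]
230 502 533 [107, 68, 67, 68, 109, 138, 126, 115, 90, 87, 59, 96, 131, 119]
232 504 531 [109, 105, 82, 70, 71, 115, 129, 97, 92, 79, 115, 136, 123, 117]
234 507 527 [109, 110, 105, 90, 73, 74, 100, 123, 138, 130, 123, 123, 122, 116]
(array([ 584.40809744, -313.88852349,   47.20884496]), np.float64(0.8025742670558524))
[ 583.05136397 -308.67465535   60.        ] [ 9.06327535 -0.60644897]
```

The scene silhouette has a wide rim at the top (25 px), a lit interior and a taper down to the foot. The centroid hasn't moved between frames. The cup is about 9 mm from the board centre, and the bowl and tin are where they started. Handing in.

```bash
python3 -c "
from station import env
print(env.sign_off())"
```

```text
the job is handed in; nothing more can be done
None
```

The cup looks to be standing mouth-up and at rest about 9 mm from the board's centre, with the bowl and tin unmoved; the job is handed in at about 13 s, and sign-off returned no verdict.

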